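Snap a bottle's cap home with capping pliers

TASK

Lay the little square bottle on its side in the cradle between the jaws of the bench capping pliers, its ends facing the two jaws and its cap still standing proud. Then squeeze the two handles gently together until the resistance peaks and gives and the cap has snapped fully home, without squeezing hard enough to crush the bottle. Let the handles spring open, leave the bottle lying in the cradle, and do not disturb the other things.

Things in the scene. Friction and masses are not known exactly. Their poses are not given: they have to be found in the camera images.
- bottle: small square plastic bottle lying on its side: 28 x 28 mm in section, 56 mm long over its round cap while that stands proud. Origin: centre of its underside as it lies, half-way along. Its y axis runs towards the cap (bottom at y = -28 mm, square body ends at y = +12 mm), z is up. Pick it from above across its 28 mm width, on the square body. About 60 g.
- bottle_centre (a point): centre of the bottle, 14 mm above its underside, midway along its 56 mm; moves with the bottle
- cap_top (a point): centre of the outer face of the grey ribbed cap (24 mm across, 12 mm high). Proud: at y = +28 mm in the bottle's frame, 4 mm of neck showing; home: y = +24 mm, the cap's edge on the shoulder. It resists with about 12 N at most, in the first 2 mm; past about 2.5 mm it gives, is drawn the rest of the way home and stays.
- cradle (a point): middle of the floor of the cradle between the jaws, 26 mm above the table; x points from the handles to the jaws, y to the left handle's side, z up. The bottle lies with its length along this y, either end to either jaw, between two low flared rails (7 mm high, 34 mm apart at the floor). The cradle is 34 mm long in y: both bottle ends overhang.
- pivot (a point): pivot of the two handles, 40 mm above the table, 65 mm from the cradle's middle along its -x; same axes as the cradle. Steel bars and a nut, up to 54 mm high
- grip_left (a point): middle of the rubber grip of the left handle (+y side of the cradle's frame): a round bar 11 mm thick, 85 mm long, about parallel to the cradle's x, centre 40 mm above the table with nothing beneath; 115 mm from the pivot along -x. Open, the grips' centres are 50 mm apart (61 mm over the outsides). Squeeze both together from outside, fingers pointing down.
- grip_right (a point): middle of the rubber grip of the right handle, mirror image of the left one
- handle_left (a joint): angle of the left handle: 0 sprung open, grows as it is squeezed in, stop at 0.17 rad. A light spring returns it (2 to 3 N at the grip)
- handle_right (a joint): angle of the right handle, likewise; it closes independently of the left one
- sprung_pad: domed rubber pad, 18 mm across, on the jaw at the cradle's +y side, backed by a stiff spring (15 N per mm); origin at the middle of its back, its face 6 mm on towards the bottle. Each finger feels about half to two thirds of the jaw force, plus the return spring; the bottle is crushed if a pad presses it with more than 22 N (about 17 N on each grip; the cap gives at about 10).
- screw_jaw (a point): end of the opposite jaw (cradle's -y side), 40 mm above the table. It carries a steel pad on a set-screw whose setting differs by up to 4 mm either way and is not measured, so the handle position at which the cap gives cannot be told beforehand: the jaws close 6 to 15 mm before both pads bear. They close 0.57 mm for each mm that the grips close.
- vial_1: bystander, leave alone: small stoppered glass vial, 23 x 23 x 55 mm; origin at the centre of its underside
- vial_3: bystander, leave alone: larger stoppered glass vial, 26 x 26 x 67 mm; origin at the centre of its underside
- rubber_bung: bystander, leave alone: rubber bung, 31 x 31 x 26 mm; origin at the centre of its underside
- salve_tin: bystander, leave alone: round aluminium tin, 59 x 59 x 28 mm; origin at the centre of its underside
- bottle_cap: bystander, leave alone: flat white push-on lid, 33 x 33 x 10 mm; origin at the centre of its underside
- ptfe_reel: bystander, leave alone: small white reel of thread tape, 51 x 51 x 15 mm; origin at the centre of its underside
Not all that is in view belongs to the job. Leave any green or turquoise look-alike of the bottle alone.

How it is judged (in metres and radians):
On the way, in this order (a step that is already met when the one before it is completed fails the run):
1. the bottle lies in the cradle, let go, with its cap still proud (horizontal distance between bottle_centre and cradle below 0.018 m and angle between the y axis of bottle and the y axis of cradle, either way round below 0.12 rad and z of bottle_centre in the frame of cradle between 0.01 and 0.018 m and y of cap_top in the frame of bottle above 0.0265 m and contact force between the fingers and bottle below 0.1 N), for 0.2 s.
2. the handles, squeezed by the fingers, have snapped the cap home (horizontal distance between bottle_centre and cradle below 0.018 m and angle between the y axis of bottle and the y axis of cradle, either way round below 0.12 rad and z of bottle_centre in the frame of cradle between 0.01 and 0.018 m and y of cap_top in the frame of bottle below 0.0248 m and value of joint each of handle_left, handle_right above 0.02 rad), for 0.05 s.
At the end, for the whole second after the job is handed in: The cap is home (less than 0.8 mm from the shoulder); the bottle lies at rest on the cradle's floor, its centre within 18 mm of the cradle's middle in plan, its length within 0.12 rad of the jaws' line, tilted less than 0.15 rad; both handles have sprung open (under 0.015 rad) (horizontal distance between bottle_centre and cradle below 0.018 m and angle between the y axis of bottle and the y axis of cradle, either way round below 0.12 rad and z of bottle_centre in the frame of cradle between 0.01 and 0.018 m and y of cap_top in the frame of bottle below 0.0248 m and value of joint each of handle_left, handle_right below 0.015 rad and linear speed of bottle below 0.01 m/s and angle between bottle's own z axis and vertical below 0.15 rad); the robot touches nothing.
It fails at once if the sprung pad presses the bottle with more than 22 N (crushed) (contact force between sprung_pad and bottle above 22 N).
It fails at once if a bystander is moved more than 25 mm (distance of any of vial_1, vial_3, rubber_bung, salve_tin, bottle_cap, ptfe_reel from where it was at the start of the episode above 0.025 m).
It also fails if it takes over 54 s, if anything falls off the work surface, if the arm or the gripper's body presses on something with over 40 N, if the wrist force passes 120 N, or if a joint passes its speed limit or range.

ROBOT

A 6-joint arm with a two-finger parallel gripper is mounted at the origin on a cart in front of the work surface, level with it; the furniture and walls round the work are solid. World frame = base frame: x ahead of the robot, y to its left, z up, the work surface at z = 0. Lengths are in m, angles in degrees, forces in N, time in s.
With the tool pointing down it reaches from about 0.35 to 0.875 m from the base axis. Payload 4.2 kg.
Tool frame: the origin (TCP) lies between the finger pads; the fingertips stand 8 mm ahead of it and the grasp point (between the pads) lies 11 mm behind it; z points along the fingers, y is the line along which they close (so a half turn about z gives the same grasp; the last joint's range is limited). The gripper opens to 87 mm and grips with 3 to 60 N. Pads are 19 mm wide; open, the fingers measure 117 mm over their backs; the gripper's body (75 mm by 190 mm) begins 51 mm behind the grasp point.
Start: joints at [-48.438, 22.042, 0.453, 0, -68.411, -14.817], TCP at [0.281, -0.558, 0.231] pointing down, gripper open.
Joint ranges: [-179.83, 179.83], [-69.29, 118.12], [-61.27, 80.66], [-181.25, 117.63], [-171.15, -9.14], [-177.46, 177.46]. Speed limits (degrees/s): [159.86, 159.86, 180, 180, 180, 180].

INTERFACE

Orientations are given as a 3x3 rotation matrix whose columns are the frame's x, y, z axes.
In Python, from station import sense, capture, camera_model, finish_job, find_in gives the robot as it stands. The module is installed in compiled form; this text tells all that it offers.
- The arm moves only by the tool arm_command, never from a script. Its argument "motion" is a list of rows, each a list of 7 numbers: the finger opening in mm, from 0 to 87, then the shift along the tool's x, y, z in mm, then the turn, a rotation vector about the tool's x, y, z in rad. In form: [[jaw, dx, dy, dz, rx, ry, rz], ...]. A call has 1 to 8 rows; each row shifts and turns the commanded pose from where the row before left it, along the tool's axes as they then stand; what a row does not reach is not made up. A row lasts 1/10 s, in which the tool goes at most 50 mm and 8.59 degrees, less where a joint would pass 70% of its speed; a pose out of reach is approached as far as the arm can. A call with a gripper value outside its range is refused whole. The fingers move at their own pace and stop on an object; the grip force is fixed at half the most. Time passes only in rows, so rows that do not move let the fingers close. It gives the time, the measured TCP pose, the force, the opening and the grip force at its end, in the units of the state.
- sense(): the state, without advancing time (a new reading comes with each control period).
- capture(name): name is "side" or "top"; returns the picture (420x560x3 uint8, red, green, blue); there is no depth.
- camera_model(name): a dict with "fx", "fy", "cx", "cy" (pixels), "R" (3x3) and "t" (3): a world point X has camera coordinates R X + t. Camera axes: x right, y down, z forward; pixel columns grow to the right and rows downward; lengths in m; the calibration is good to about 2 mm. A picture is of the moment at which its call begins. camera_model takes no time and is no camera call.
- finish_job(): hands the job in; it is judged then, once.
Trained networks look in the newest picture that a camera, given by its name, has taken for a name from the list of things; names that differ only in an ending like _2 or _b are one class to them, and where a whole thing is asked for, a point or a joint stands for the part that bears it (a point fixed in the world has none). Each returns a list of dicts, best first, with "p" (0 to 1); they miss things now and then, are a little off and sometimes report something else, mostly with a low value. They report only what shows in the picture. A call takes as long as a camera call. They do not tell look-alikes from the thing itself.
- find_in(target, camera): "location" ([row, column] in pixels, amid what is visible of it).
The state is a dict: "time_s": time; "joints": joint angles; "joint_velocities": joint speeds; "effort": joint torques, N m; "tcp_pos": TCP position; "ee_rot": TCP orientation; "wrist_force": force on the tool from outside, world axes, zero at the start; "moment": the same for the moment, N m; "gripper_width": opening from 0.0 (shut) to 1.0 (fully open); "gripper_force": force on a finger pad.
Only numpy, scipy, OpenCV 4.12 (cv2) and the standard library are available. Lean on these libraries where they do the work, as an engineer would, in place of code of your own. Each camera call takes 0.05 s, during which the arm holds its last target. There are 200 camera calls.

## Working session

There is one attempt and no reset: what is moved stays moved. The work goes in short steps, Python scripts to look and compute and a tool call to move; the robot and the scene stay as the last step left them, time stands still between calls to the robot, and variables do not carry over. Pictures are saved under pics/ and viewed, at most 10 in all, crops included, and the job is handed in when it is done.

Besides the shell and the picture viewer there is one more tool, called after "Request:" by a JSON object that holds its "name" and its "arguments", one argument or row to a line. arm_command: Moves the arm, as the interface text tells. Its arguments: {"type":"object","properties":{"motion":{"type":"array"}},"required":["motion"]}

```bash
mkdir -p pics; cat > h.py <<'E'
import numpy as np, cv2
from station import *
def px(cam,X):
    m=camera_model(cam);c=np.array(m["R"])@np.array(X)+np.array(m["t"]);return [m["fy"]*c[1]/c[2]+m["cy"],m["fx"]*c[0]/c[2]+m["cx"]]
def onplane(cam,rc,z):
    m=camera_model(cam);R=np.array(m["R"]);t=np.array(m["t"])
    d=R.T@np.array([(rc[1]-m["cx"])/m["fx"],(rc[0]-m["cy"])/m["fy"],1]);o=-R.T@t
    return o+d*(z-o[2])/d[2]
def tri(a,b):
    A=[];B=[]
    for cam,rc in(("top",a),("side",b)):
        m=camera_model(cam);R=np.array(m["R"]);t=np.array(m["t"])
        for f,c,p,i in((m["fx"],m["cx"],rc[1],0),(m["fy"],m["cy"],rc[0],1)):
            u=(p-c)/f; A.append(R[i]-u*R[2]);B.append(u*t[2]-t[i])
    return np.linalg.lstsq(np.array(A),np.array(B),rcond=None)[0]
E
python3 - <<'E'
from h import *
np.set_printoptions(precision=3,suppress=True)
for c in("top","side"):
    im=capture(c);cv2.imwrite(f"pics/{c}0.png",im[:,:,::-1]);m=camera_model(c)
    print(c,m["fx"],np.array(m["R"]).round(2).tolist(),np.array(m["t"]).round(3))
    for n in("bottle","cap_top","cradle","pivot","grip_left","grip_right","sprung_pad","screw_jaw"):
        print(n,[(round(d["p"],2),np.round(d["location"]).tolist()) for d in find_in(n,c)[:4]])
E
```

```text
top 435.6233978127702 [[0.02, -1.0, 0.02], [-1.0, -0.02, -0.07], [0.07, -0.02, -1.0]] [-0.028  0.552  1.117]
bottle [(0.77, [243.0, 356.0]), (0.69, [210.0, 360.0]), (0.67, [165.0, 408.0]), (0.57, [203.0, 330.0])]
cap_top [(0.52, [168.0, 416.0]), (0.51, [216.0, 362.0])]
cradle [(0.69, [237.0, 252.0]), (0.62, [231.0, 233.0])]
pivot [(0.76, [234.0, 232.0])]
grip_left [(0.96, [240.0, 251.0])]
grip_right [(0.74, [230.0, 259.0])]
sprung_pad []
screw_jaw [(0.6, [210.0, 364.0]), (0.55, [235.0, 249.0]), (0.46, [230.0, 233.0])]
side 456.01674455103705 [[1.0, -0.06, -0.0], [-0.03, -0.42, -0.91], [0.05, 0.9, -0.43]] [-0.546  0.09   1.268]
bottle [(0.92, [307.0, 351.0]), (0.9, [268.0, 244.0]), (0.79, [254.0, 289.0]), (0.65, [274.0, 287.0])]
cap_top [(0.51, [272.0, 280.0]), (0.36, [212.0, 258.0])]
cradle [(0.76, [210.0, 257.0])]
pivot [(0.94, [210.0, 257.0]), (0.21, [278.0, 329.0])]
grip_left [(0.6, [219.0, 246.0])]
grip_right [(0.58, [210.0, 260.0]), (0.5, [211.0, 252.0])]
sprung_pad [(0.28, [209.0, 261.0])]
screw_jaw [(0.56, [203.0, 261.0])]
```

View pics/top0.png

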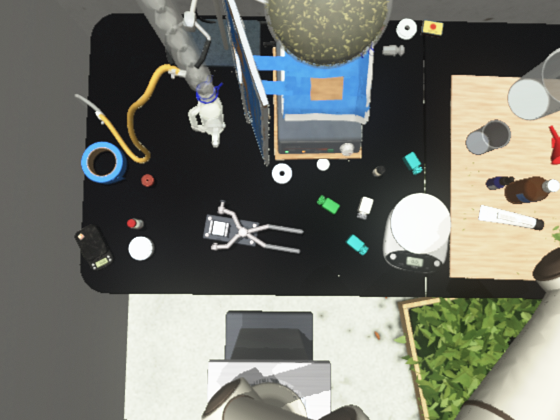

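View pics/side0.png

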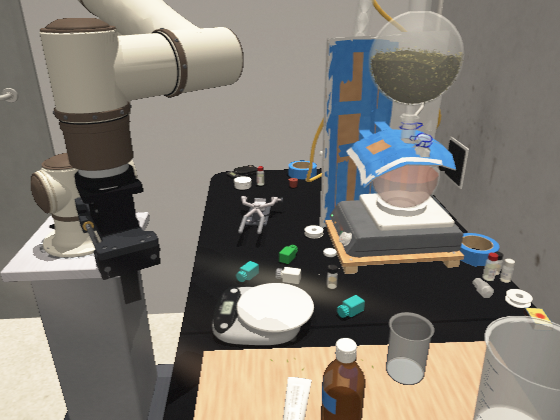

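Candidates for the bottle in the top view: green (204,329), turquoise (163,414), turquoise (244,357) and white (207,365). The white one fits, since the green and turquoise ones are the look-alikes. I'll confirm it in a crop.

```bash
python3 - <<'E'
import cv2,numpy as np
t=cv2.imread("pics/top0.png");s=cv2.imread("pics/side0.png")
f=lambda a,w,h:cv2.resize(a,(w,h),interpolation=cv2.INTER_CUBIC)
a=f(t[190:260,195:310],800,487)
cv2.imwrite("pics/c1.png",a)
b=np.hstack([f(t[190:226,340:390],400,288),f(s[258:294,265:315],400,288)])
c=f(s[190:240,230:290],360,300)
b=np.vstack([b,np.hstack([c,np.zeros((300,440,3),np.uint8)])]);cv2.imwrite("pics/c2.png",b)
E
```

```text
(no output)
```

View pics/c1.png

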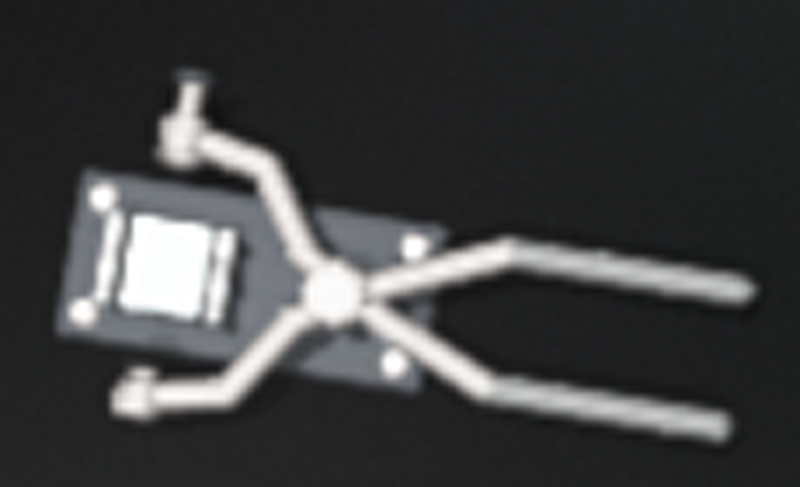

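View pics/c2.png

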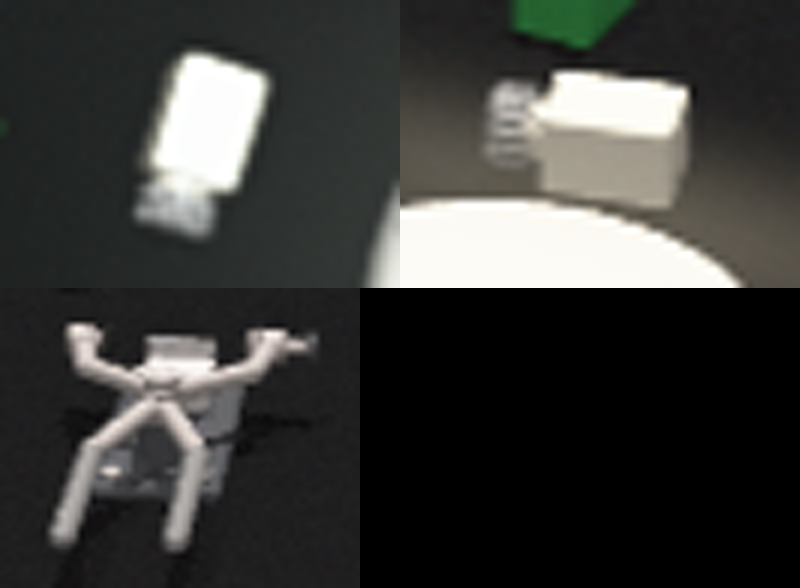

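c1 (top, ×6.957) shows the cradle at crop (168,268), the pivot at (332,293) and the grips' middles at about (630,271) and (605,408). The set-screw jaw is at the top and the other jaw at the lower left. c2 confirms the white bottle: square body at (213,123), grey ribbed cap at (176,208), standing proud.

```bash
python3 - <<'E'
from h import *
np.set_printoptions(precision=4,suppress=True)
c1=lambda x,y:[190+(y+.5)/6.957-.5,195+(x+.5)/6.957-.5]
c2=lambda x,y:[190+(y+.5)/8-.5,340+(x+.5)/8-.5]
P=lambda n,rc,z:print(n,onplane("top",rc,z))
P("cradle",c1(168,268),.026);P("pivot",c1(332,293),.054)
P("gU",c1(630,271),.0455);P("gL",c1(605,408),.0455)
for n,q in dict(gU0=(510,249),gU1=(752,291),gL0=(490,386),gL1=(730,428)).items():P(n,c1(*q),.0455)
P("body",c2(211,122),.028);P("cap",c2(176,207),.026)
for q in((112,216),(112,300),(222,232),(222,320)): P("rail",c1(*q),.033)
print("scale",tri([222,420],[307,276]))
s=sense();print(s["tcp_pos"],s["ee_rot"],s["time_s"],s["gripper_width"],s["gripper_force"])
# auto: white body segmentation
im=cv2.imread("pics/top0.png");g=im[190:226,345:380].min(2)
n,l,st,ce=cv2.connectedComponentsWithStats((g>150).astype(np.uint8));i=1+st[1:,4].argmax()
ys,xs=np.where(l==i);r=cv2.minAreaRect(np.c_[xs,ys].astype(np.float32));print(r,st[i],ce[i])
P("bodyseg",[190+ce[i][1],345+ce[i][0]],.028)
m=np.linalg.eigh(np.cov(np.c_[xs,ys].T));print(m)
E
```

```text
cradle [0.4939 0.136  0.026 ]
pivot [0.4852 0.0733 0.054 ]
gU [ 0.4951 -0.0348  0.0455]
gL [ 0.4451 -0.0264  0.0455]
gU0 [0.5025 0.0092 0.0455]
gU1 [ 0.4886 -0.0796  0.0455]
gL0 [0.4524 0.0156 0.0455]
gL1 [ 0.4385 -0.0721  0.0455]
body [ 0.5607 -0.2452  0.028 ]
cap [ 0.5329 -0.2342  0.026 ]
rail [0.5126 0.1563 0.033 ]
rail [0.4816 0.1554 0.033 ]
rail [0.5073 0.1157 0.033 ]
rail [0.4749 0.1149 0.033 ]
scale [ 0.5176 -0.385   0.0329]
[ 0.2813 -0.5581  0.2306] [[-0.893 -0.45   0.   ]
 [-0.45   0.893 -0.   ]
 [-0.    -0.    -1.   ]] 0.9 0.9957519692560962 0.0
((19.75, 17.249998092651367), (11.067971229553223, 20.23857307434082), 18.434947967529297) [ 14   7  14  21 204] [20.0588 16.4265]
bodyseg [ 0.5565 -0.2429  0.028 ]
EighResult(eigenvalues=array([ 9.1711, 31.022 ]), eigenvectors=array([[-0.9458, -0.3247],
       [-0.3247,  0.9458]]))
```

Request:
{"name": "arm_command", "arguments": {
  "motion": [
    [50,0,0,0,0,0,0.133],
    [50,0,0,0,0,0,0.133],
    [50,0,0,0,0,0,0.133],
    [50,0,0,0,0,0,0.133],
    [50,0,0,0,0,0,0.133],
    [50,0,0,0,0,0,0.133]
  ]
}}

```text
time_s: 1.5
tcp_pos: [0.2813, -0.5581, 0.2306]
ee_rot: [[-0.944, 0.33, 0.0], [0.33, 0.944, -0.0], [-0.0, 0.0, -1.0]]
wrist_force: [-0.3, -0.0, -0.4]
gripper_width: 0.599
gripper_force: 0.0
```

Request:
{"name": "arm_command", "arguments": {
  "motion": [
    [50,-18,43,0,0,0,0],
    [50,-18,43,0,0,0,0],
    [50,-18,43,0,0,0,0],
    [50,-18,43,0,0,0,0],
    [50,-18,43,0,0,0,0],
    [50,-18,43,0,0,0,0],
    [50,-18,43,0,0,0,0],
    [50,-18,43,0,0,0,0]
  ]
}}

```text
time_s: 2.3
tcp_pos: [0.5304, -0.278, 0.2309]
ee_rot: [[-0.946, 0.325, 0.001], [0.325, 0.946, -0.0], [-0.001, 0.0, -1.0]]
wrist_force: [0.1, -0.9, -0.1]
gripper_width: 0.577
gripper_force: 0.0
```

Request:
{"name": "arm_command", "arguments": {
  "motion": [
    [50,-8.5,23,0,0,0,0],
    [50,-8,20.5,15,0,0,0],
    [50,0,0,40,0,0,0],
    [50,0,0,40,0,0,0],
    [50,0,0,40,0,0,0],
    [50,0,0,0,0,0,0],
    [50,0,0,0,0,0,0]
  ]
}}

```text
time_s: 3.0
tcp_pos: [0.5595, -0.2442, 0.096]
ee_rot: [[-0.946, 0.324, -0.0], [0.324, 0.946, -0.001], [0.0, -0.001, -1.0]]
wrist_force: [0.2, 0.5, -0.0]
gripper_width: 0.576
gripper_force: 0.0
```

```bash
python3 - <<'E'
from h import *
s=sense();print(s["tcp_pos"])
f=lambda a,w,h:cv2.resize(a,(w,h),interpolation=cv2.INTER_CUBIC)
t=capture("top");s=capture("side")
cv2.imwrite("pics/n1.png",np.vstack([f(t[185:235,330:400],420,300),f(s[240:300,230:314],420,300)])[:,:,::-1])
E
```

```text
[ 0.55950873 -0.24419461  0.09604223]
```

View pics/n1.png

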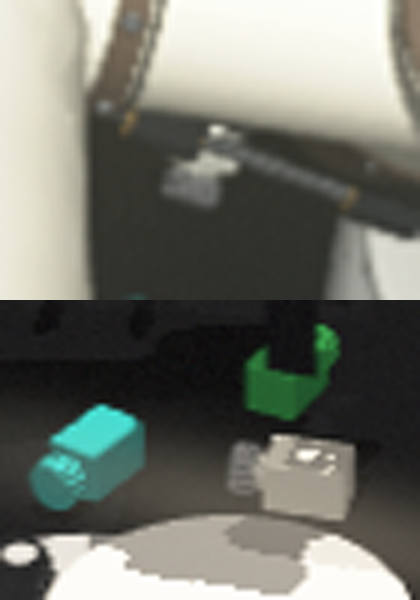

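Top view: the gripper body hides most of the bottle. Side view: the bottle is undisturbed below, with the finger just behind and above it. Descending.

Request:
{"name": "arm_command", "arguments": {
  "motion": [
    [50,0,0,26,0,0,0],
    [50,0,0,26,0,0,0],
    [50,0,0,26,0,0,0],
    [50,0,0,0,0,0,0],
    [25,0,0,0,0,0,0],
    [10,0,0,0,0,0,0],
    [10,0,0,0,0,0,0],
    [10,0,0,0,0,0,0]
  ]
}}

```text
time_s: 3.9
tcp_pos: [0.56, -0.2441, 0.0192]
ee_rot: [[-0.946, 0.325, 0.003], [0.325, 0.946, -0.001], [-0.003, 0.0, -1.0]]
wrist_force: [0.2, 0.5, 5.5]
gripper_width: 0.32
gripper_force: 30.0
```

```bash
python3 - <<'E'
from h import *
s=sense();print(s["tcp_pos"],s["gripper_width"]*87,s["gripper_force"],s["wrist_force"])
f=lambda a,w,h:cv2.resize(a,(w,h),interpolation=cv2.INTER_CUBIC)
s=capture("side")
cv2.imwrite("pics/n2.png",f(s[240:300,250:334],560,400)[:,:,::-1])
E
```

```text
[ 0.56000666 -0.24406366  0.01917988] 27.831181620311607 29.983255863189697 [0.16827022 0.50274519 5.52718123]
```

View pics/n2.png

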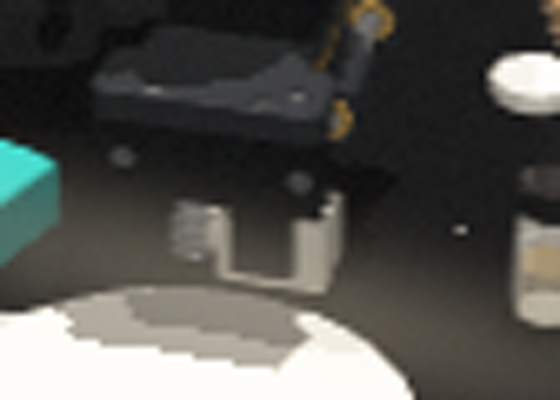

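Grip holds at 27.8 mm. The finger sits about 4 mm capwards of the body's middle (finger cols 225–297, near face 222–325 in the crop). Lift and carry.

Request:
{"name": "arm_command", "arguments": {
  "motion": [
    [10,0,0,-20,0,0,0],
    [10,0,0,-50,0,0,0],
    [10,0,0,-50,0,0,-0.087],
    [10,0,0,0,0,0,-0.087],
    [10,0,0,0,0,0,0]
  ]
}}

```text
time_s: 4.45
tcp_pos: [0.5596, -0.2438, 0.1395]
ee_rot: [[-0.988, 0.157, 0.004], [0.157, 0.988, -0.0], [-0.004, 0.001, -1.0]]
wrist_force: [0.3, 0.2, -1.7]
gripper_width: 0.321
gripper_force: 30.0
```

Request:
{"name": "arm_command", "arguments": {
  "motion": [
    [10,14.9,45.7,0,0,0,0],
    [10,14.9,45.7,0,0,0,0],
    [10,14.9,45.7,0,0,0,0],
    [10,14.9,45.7,0,0,0,0],
    [10,14.9,45.7,0,0,0,0],
    [10,14.9,45.7,0,0,0,0],
    [10,14.9,45.7,0,0,0,0],
    [10,14.9,45.7,0,0,0,0]
  ]
}}

```text
time_s: 5.25
tcp_pos: [0.4968, 0.1372, 0.1361]
ee_rot: [[-0.987, 0.159, -0.003], [0.159, 0.987, -0.002], [0.003, -0.002, -1.0]]
wrist_force: [0.8, 0.3, -1.4]
gripper_width: 0.317
gripper_force: 30.0
```

Request:
{"name": "arm_command", "arguments": {
  "motion": [
    [10,0,0,30,0,0,0],
    [10,0,0,25,0,0,0],
    [10,0,0,0,0,0,0],
    [10,0,0,0,0,0,0]
  ]
}}

```text
time_s: 5.65
tcp_pos: [0.4981, 0.1354, 0.0818]
ee_rot: [[-0.988, 0.158, -0.002], [0.158, 0.988, -0.002], [0.002, -0.002, -1.0]]
wrist_force: [0.2, 0.1, -0.5]
gripper_width: 0.32
gripper_force: 30.0
```

```bash
python3 - <<'E'
from h import *
s=sense();print(s["tcp_pos"],s["gripper_width"]*87,s["gripper_force"],s["wrist_force"])
f=lambda a,w,h:cv2.resize(a,(w,h),interpolation=cv2.INTER_CUBIC)
s=capture("side");t=capture("top")
for n in("bottle","cap_top","sprung_pad","screw_jaw","cradle"):print(n,find_in(n,"side")[:2])
cv2.imwrite("pics/n3.png",np.vstack([f(s[180:230,220:300],480,300),f(t[195:255,190:286],480,300)])[:,:,::-1])
E
```

```text
[0.49806969 0.13537134 0.0817892 ] 27.805323982790963 29.983039498329163 [ 0.19092415  0.13113595 -0.47908961]
bottle [{'location': [266.5, 245.7], 'p': 0.74}, {'location': [306.4, 353.4], 'p': 0.74}]
cap_top [{'location': [275.1, 242.0], 'p': 0.48}, {'location': [311.5, 340.2], 'p': 0.48}]
sprung_pad []
screw_jaw [{'location': [210.5, 251.6], 'p': 0.59}]
cradle [{'location': [210.5, 256.3], 'p': 0.86}]
```

View pics/n3.png

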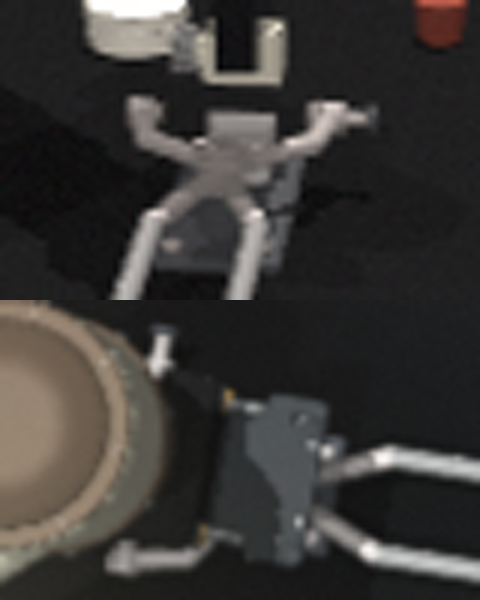

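```bash
python3 - <<'E'
from h import *
for X in([.498,.1354,.0818],[.493,.136,.077],[.493,.122,.070],[.4945,.1368,.026],[.491,.116,.026],[.491,.116,.033]):
    r=px("side",X);print(X,np.round(r,1),"crop",round((r[1]-219.5)*6),round((r[0]-179.5)*6))
for q in((147,105),(322,115)):pass
E
```

```text
[0.498, 0.1354, 0.0818] [186.9 260.1] crop 243 44
[0.493, 0.136, 0.077] [188.3 258.5] crop 234 53
[0.493, 0.122, 0.07] [192.2 258.6] crop 235 76
[0.4945, 0.1368, 0.026] [203.4 259.3] crop 239 143
[0.491, 0.116, 0.026] [206.3 258.3] crop 233 161
[0.491, 0.116, 0.033] [204.2 258.3] crop 233 148
```

Request:
{"name": "arm_command", "arguments": {
  "motion": [
    [10,-2.5,0,8,0,0,0],
    [10,0,0,10,0,0,0],
    [10,0,0,8,0,0,0],
    [10,0,0,4,0,0,0],
    [10,0,0,3,0,0,0],
    [10,0,0,0,0,0,0]
  ]
}}

```text
time_s: 6.6
tcp_pos: [0.5008, 0.1354, 0.049]
ee_rot: [[-0.988, 0.157, -0.001], [0.157, 0.988, -0.001], [0.001, -0.001, -1.0]]
wrist_force: [-0.8, 0.6, -0.8]
gripper_width: 0.318
gripper_force: 30.0
```

Request:
{"name": "arm_command", "arguments": {
  "motion": [
    [10,0,0,1.5,0,0,0],
    [10,0,0,1.5,0,0,0],
    [10,0,0,0,0,0,0]
  ]
}}

```text
time_s: 6.9
tcp_pos: [0.501, 0.1355, 0.0466]
ee_rot: [[-0.988, 0.157, 0.0], [0.157, 0.988, 0.0], [-0.0, 0.0, -1.0]]
wrist_force: [-0.4, -0.2, -1.1]
gripper_width: 0.318
gripper_force: 30.0
```

Request:
{"name": "arm_command", "arguments": {
  "motion": [
    [10,0,0,1,0,0,0],
    [10,0,0,1,0,0,0],
    [10,0,0,0,0,0,0]
  ]
}}

```text
time_s: 7.2
tcp_pos: [0.5011, 0.1356, 0.0452]
ee_rot: [[-0.988, 0.156, 0.0], [0.156, 0.988, 0.0], [-0.0, 0.0, -1.0]]
wrist_force: [-0.2, -0.3, 3.6]
gripper_width: 0.318
gripper_force: 30.0
```

Request:
{"name": "arm_command", "arguments": {
  "motion": [
    [34,0,0,0,0,0,0],
    [46,0,0,0,0,0,0],
    [46,0,0,-5,0,0,0],
    [46,0,0,-20,0,0,0],
    [46,0,0,-40,0,0,0],
    [46,0,0,-40,0,0,0],
    [87,0,0,0,0,0,0]
  ]
}}

```text
time_s: 7.9
tcp_pos: [0.5046, 0.1372, 0.1556]
ee_rot: [[-0.988, 0.155, 0.012], [0.155, 0.988, 0.005], [-0.011, 0.007, -1.0]]
wrist_force: [1.3, 0.8, 0.0]
gripper_width: 0.56
gripper_force: 0.0
```

Request:
{"name": "arm_command", "arguments": {
  "motion": [
    [87,0,-43,0,0,0,0],
    [87,1,-43,0,0,0,0],
    [87,1,-43,0,0,0,0],
    [87,0,-43,0,0,0,0],
    [87,0,0,0,0,0,0]
  ]
}}

```text
time_s: 8.4
tcp_pos: [0.4702, -0.0376, 0.1491]
ee_rot: [[-0.987, 0.162, -0.002], [0.162, 0.987, -0.0], [0.002, -0.001, -1.0]]
wrist_force: [0.2, -0.4, -0.3]
gripper_width: 0.965
gripper_force: 0.0
```

```bash
python3 - <<'E'
from h import *
s=sense();print(s["tcp_pos"],np.round(s["joints"],1),s["gripper_width"]*87)
f=lambda a,w,h:cv2.resize(a,(w,h),interpolation=cv2.INTER_CUBIC)
s=capture("side");t=capture("top")
cv2.imwrite("pics/n4.png",np.vstack([f(s[185:235,225:295],420,300),f(t[200:255,195:272],420,300)])[:,:,::-1])
E
```

```text
[ 0.47018712 -0.03762986  0.14908823] [  15.2   11.9  -27.1   -0.   -51.1 -114.5] 83.93702930146021
```

View pics/n4.png

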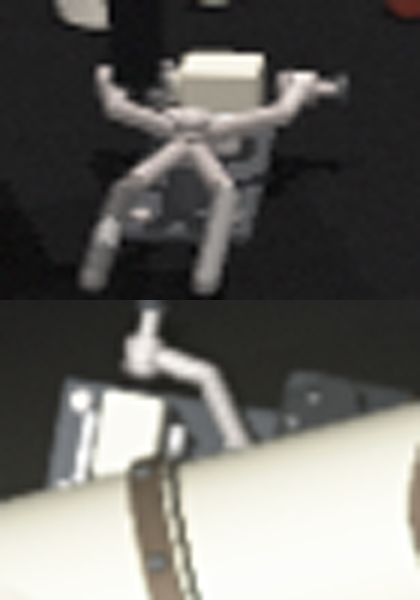

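Request:
{"name": "arm_command", "arguments": {
  "motion": [
    [87,0,0,0,0,0,-0.143],
    [87,0,0,0,0,0,-0.143],
    [87,0,0,0,0,0,-0.143],
    [87,0,0,0,0,0,-0.143],
    [87,0,0,0,0,0,-0.143],
    [87,0,0,0,0,0,-0.143]
  ]
}}

```text
time_s: 9.1
tcp_pos: [0.4725, -0.0328, 0.1494]
ee_rot: [[-0.759, -0.651, 0.0], [-0.651, 0.759, 0.0], [-0.0, 0.0, -1.0]]
wrist_force: [-0.8, 0.9, -0.2]
gripper_width: 1.002
gripper_force: 0.0
```

Request:
{"name": "arm_command", "arguments": {
  "motion": [
    [87,0,0,0,0,0,-0.143],
    [87,0,0,0,0,0,-0.143],
    [87,0,0,0,0,0,-0.143],
    [87,0,0,0,0,0,-0.143],
    [87,0,0,0,0,0,-0.143],
    [87,0,0,0,0,0,0],
    [87,0,0,0,0,0,0]
  ]
}}

```text
time_s: 9.8
tcp_pos: [0.4723, -0.0332, 0.1494]
ee_rot: [[-0.156, -0.988, -0.0], [-0.988, 0.156, 0.0], [-0.0, 0.0, -1.0]]
wrist_force: [0.1, 0.0, 0.9]
gripper_width: 0.999
gripper_force: 0.0
```

Request:
{"name": "arm_command", "arguments": {
  "motion": [
    [87,0,0,40,0,0,0],
    [87,0,0,40,0,0,0],
    [87,0,0,0,0,0,0],
    [87,0,0,0,0,0,0]
  ]
}}

```text
time_s: 10.2
tcp_pos: [0.4725, -0.0339, 0.0698]
ee_rot: [[-0.155, -0.988, -0.001], [-0.988, 0.155, -0.001], [0.001, 0.001, -1.0]]
wrist_force: [0.8, 0.0, 0.1]
gripper_width: 0.998
gripper_force: 0.0
```

```bash
python3 - <<'E'
from h import *
s=sense();print(s["tcp_pos"],s["gripper_width"]*87)
f=lambda a,w,h:cv2.resize(a,(w,h),interpolation=cv2.INTER_CUBIC)
s=capture("side")
cv2.imwrite("pics/n5.png",f(s[180:250,210:310],800,560)[:,:,::-1])
for X in([.4723,-.0332,.0614],[.4723+.043,-.04,.0614],[.4723-.043,-.026,.0614]):
    r=px("side",X);print(X,"crop",round((r[1]-209.5)*8),round((r[0]-179.5)*8))
E
```

```text
[ 0.4724826  -0.03390734  0.06978191] 86.86574872683883
[0.4723, -0.0332, 0.0614] crop 342 309
[0.5153, -0.04, 0.0614] crop 470 314
[0.4293, -0.026, 0.0614] crop 215 304
```

View pics/n5.png

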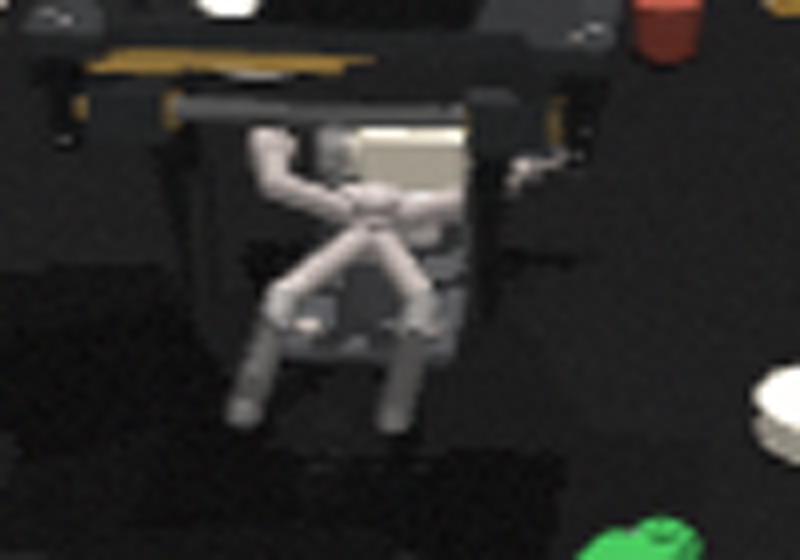

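Side view: the grips' middles are at crop (258,365) and (402,365). The fingers' inner edges are at about cols 205 and 465, so they straddle the grips and are centred. The bottle lies in the cradle between the jaws.

Request:
{"name": "arm_command", "arguments": {
  "motion": [
    [87,0,0,20,0,0,0],
    [87,0,0,20,0,0,0],
    [87,0,0,0,0,0,0],
    [75,0,0,0,0,0,0],
    [66,0,0,0,0,0,0],
    [66,0,0,0,0,0,0],
    [66,0,0,0,0,0,0]
  ]
}}

```text
time_s: 10.95
tcp_pos: [0.4727, -0.0339, 0.0304]
ee_rot: [[-0.154, -0.988, 0.002], [-0.988, 0.154, 0.0], [-0.001, -0.002, -1.0]]
wrist_force: [1.0, 0.5, -0.3]
gripper_width: 0.777
gripper_force: 0.0
```

Request:
{"name": "arm_command", "arguments": {
  "motion": [
    [64,0,0,0,0,0,0],
    [62,0,0,0,0,0,0],
    [60,0,0,0,0,0,0],
    [60,0,0,0,0,0,0]
  ]
}}

```text
time_s: 11.35
tcp_pos: [0.4709, -0.0344, 0.0293]
ee_rot: [[-0.154, -0.988, -0.003], [-0.988, 0.154, -0.001], [0.001, 0.002, -1.0]]
wrist_force: [-3.4, -1.1, 2.0]
gripper_width: 0.696
gripper_force: 1.5
```

Request:
{"name": "arm_command", "arguments": {
  "motion": [
    [58,0,0,0,0,0,0],
    [56,0,0,0,0,0,0],
    [55,0,0,0,0,0,0],
    [55,0,0,0,0,0,0]
  ]
}}

```text
time_s: 11.75
tcp_pos: [0.4719, -0.0345, 0.0293]
ee_rot: [[-0.155, -0.988, -0.001], [-0.988, 0.155, -0.001], [0.001, 0.001, -1.0]]
wrist_force: [-0.8, -4.0, -0.8]
gripper_width: 0.634
gripper_force: 3.4
```

Request:
{"name": "arm_command", "arguments": {
  "motion": [
    [54,0,0,0,0,0,0],
    [53,0,0,0,0,0,0],
    [52,0,0,0,0,0,0],
    [52,0,0,0,0,0,0]
  ]
}}

```text
time_s: 12.15
tcp_pos: [0.472, -0.0347, 0.0294]
ee_rot: [[-0.155, -0.988, -0.001], [-0.988, 0.155, -0.001], [0.001, 0.001, -1.0]]
wrist_force: [-1.3, -6.8, -1.5]
gripper_width: 0.601
gripper_force: 3.7
```

Request:
{"name": "arm_command", "arguments": {
  "motion": [
    [51,0,0,0,0,0,0],
    [50,0,0,0,0,0,0],
    [50,0,0,0,0,0,0]
  ]
}}

```text
time_s: 12.45
tcp_pos: [0.472, -0.0348, 0.0294]
ee_rot: [[-0.155, -0.988, -0.001], [-0.988, 0.155, -0.001], [0.001, 0.001, -1.0]]
wrist_force: [-0.9, -6.6, -1.5]
gripper_width: 0.579
gripper_force: 3.9
```

Request:
{"name": "arm_command", "arguments": {
  "motion": [
    [49,0,0,0,0,0,0],
    [48.5,0,0,0,0,0,0],
    [48.5,0,0,0,0,0,0]
  ]
}}

```text
time_s: 12.75
tcp_pos: [0.4719, -0.0348, 0.0294]
ee_rot: [[-0.155, -0.988, -0.001], [-0.988, 0.155, -0.001], [0.001, 0.001, -1.0]]
wrist_force: [-1.0, -7.4, -1.0]
gripper_width: 0.556
gripper_force: 4.0
```

Request:
{"name": "arm_command", "arguments": {
  "motion": [
    [47.5,0,0,0,0,0,0],
    [46.5,0,0,0,0,0,0],
    [46.5,0,0,0,0,0,0]
  ]
}}

```text
time_s: 13.05
tcp_pos: [0.4719, -0.0348, 0.0294]
ee_rot: [[-0.155, -0.988, -0.001], [-0.988, 0.155, -0.001], [0.001, 0.001, -1.0]]
wrist_force: [-1.7, -7.2, -1.0]
gripper_width: 0.536
gripper_force: 4.1
```

Request:
{"name": "arm_command", "arguments": {
  "motion": [
    [45.5,0,0,0,0,0,0],
    [45,0,0,0,0,0,0],
    [45,0,0,0,0,0,0]
  ]
}}

```text
time_s: 13.35
tcp_pos: [0.4719, -0.0349, 0.0294]
ee_rot: [[-0.155, -0.988, -0.001], [-0.988, 0.155, -0.001], [0.001, 0.001, -1.0]]
wrist_force: [-1.1, -7.1, -1.2]
gripper_width: 0.519
gripper_force: 4.2
```

Request:
{"name": "arm_command", "arguments": {
  "motion": [
    [44,0,0,0,0,0,0],
    [43.5,0,0,0,0,0,0],
    [43.5,0,0,0,0,0,0]
  ]
}}

```text
time_s: 13.65
tcp_pos: [0.4719, -0.035, 0.0294]
ee_rot: [[-0.155, -0.988, -0.001], [-0.988, 0.155, -0.001], [0.001, 0.001, -1.0]]
wrist_force: [-2.3, -8.7, -0.6]
gripper_width: 0.503
gripper_force: 4.5
```

Request:
{"name": "arm_command", "arguments": {
  "motion": [
    [42.5,0,0,0,0,0,0],
    [42,0,0,0,0,0,0],
    [42,0,0,0,0,0,0]
  ]
}}

```text
time_s: 13.95
tcp_pos: [0.4719, -0.035, 0.0294]
ee_rot: [[-0.155, -0.988, -0.001], [-0.988, 0.155, -0.001], [0.001, 0.001, -1.0]]
wrist_force: [-0.8, -8.9, -0.5]
gripper_width: 0.482
gripper_force: 4.5
```

Request:
{"name": "arm_command", "arguments": {
  "motion": [
    [41,0,0,0,0,0,0],
    [41,0,0,0,0,0,0]
  ]
}}

```text
time_s: 14.15
tcp_pos: [0.4718, -0.0351, 0.0294]
ee_rot: [[-0.155, -0.988, -0.001], [-0.988, 0.155, -0.001], [0.001, 0.001, -1.0]]
wrist_force: [-0.7, -8.1, 0.4]
gripper_width: 0.473
gripper_force: 6.3
```

Request:
{"name": "arm_command", "arguments": {
  "motion": [
    [40,0,0,0,0,0,0],
    [40,0,0,0,0,0,0]
  ]
}}

```text
time_s: 14.35
tcp_pos: [0.4717, -0.0352, 0.0294]
ee_rot: [[-0.155, -0.988, -0.001], [-0.988, 0.155, -0.001], [0.001, 0.001, -1.0]]
wrist_force: [-1.0, -9.1, 0.2]
gripper_width: 0.468
gripper_force: 8.8
```

Request:
{"name": "arm_command", "arguments": {
  "motion": [
    [39.5,0,0,0,0,0,0],
    [39.5,0,0,0,0,0,0]
  ]
}}

```text
time_s: 14.55
tcp_pos: [0.4717, -0.0352, 0.0294]
ee_rot: [[-0.155, -0.988, -0.001], [-0.988, 0.155, -0.001], [0.001, 0.001, -1.0]]
wrist_force: [-2.3, -8.9, -0.7]
gripper_width: 0.455
gripper_force: 9.7
```

Request:
{"name": "arm_command", "arguments": {
  "motion": [
    [39,0,0,0,0,0,0],
    [39,0,0,0,0,0,0]
  ]
}}

```text
time_s: 14.75
tcp_pos: [0.4717, -0.0353, 0.0294]
ee_rot: [[-0.155, -0.988, -0.001], [-0.988, 0.155, -0.001], [0.001, 0.001, -1.0]]
wrist_force: [-1.4, -9.1, 0.8]
gripper_width: 0.449
gripper_force: 10.4
```

Request:
{"name": "arm_command", "arguments": {
  "motion": [
    [38.5,0,0,0,0,0,0],
    [38.5,0,0,0,0,0,0]
  ]
}}

```text
time_s: 14.95
tcp_pos: [0.4717, -0.0353, 0.0294]
ee_rot: [[-0.155, -0.988, -0.001], [-0.988, 0.155, -0.001], [0.001, 0.001, -1.0]]
wrist_force: [-2.4, -8.9, 0.3]
gripper_width: 0.449
gripper_force: 11.0
```

Request:
{"name": "arm_command", "arguments": {
  "motion": [
    [38,0,0,0,0,0,0],
    [38,0,0,0,0,0,0]
  ]
}}

```text
time_s: 15.15
tcp_pos: [0.4717, -0.0353, 0.0294]
ee_rot: [[-0.155, -0.988, -0.001], [-0.988, 0.155, -0.001], [0.002, 0.001, -1.0]]
wrist_force: [-0.8, -9.6, -0.5]
gripper_width: 0.444
gripper_force: 11.5
```

Request:
{"name": "arm_command", "arguments": {
  "motion": [
    [37.5,0,0,0,0,0,0],
    [37.5,0,0,0,0,0,0]
  ]
}}

```text
time_s: 15.35
tcp_pos: [0.4716, -0.0354, 0.0294]
ee_rot: [[-0.155, -0.988, -0.001], [-0.988, 0.155, -0.001], [0.002, 0.001, -1.0]]
wrist_force: [-0.6, -9.2, -0.5]
gripper_width: 0.433
gripper_force: 11.8
```

Request:
{"name": "arm_command", "arguments": {
  "motion": [
    [37,0,0,0,0,0,0],
    [37,0,0,0,0,0,0]
  ]
}}

```text
time_s: 15.55
tcp_pos: [0.4716, -0.0354, 0.0294]
ee_rot: [[-0.155, -0.988, -0.002], [-0.988, 0.155, -0.001], [0.002, 0.001, -1.0]]
wrist_force: [-1.6, -10.5, 0.3]
gripper_width: 0.43
gripper_force: 11.5
```

Request:
{"name": "arm_command", "arguments": {
  "motion": [
    [36.5,0,0,0,0,0,0],
    [36.5,0,0,0,0,0,0]
  ]
}}

```text
time_s: 15.75
tcp_pos: [0.4716, -0.0353, 0.0294]
ee_rot: [[-0.155, -0.988, -0.002], [-0.988, 0.155, -0.001], [0.002, 0.001, -1.0]]
wrist_force: [-2.4, -8.9, 0.3]
gripper_width: 0.424
gripper_force: 4.8
```

Request:
{"name": "arm_command", "arguments": {
  "motion": [
    [36,0,0,0,0,0,0],
    [36,0,0,0,0,0,0]
  ]
}}

```text
time_s: 15.95
tcp_pos: [0.4714, -0.0353, 0.0294]
ee_rot: [[-0.155, -0.988, -0.002], [-0.988, 0.155, -0.001], [0.002, 0.002, -1.0]]
wrist_force: [-2.1, -9.0, 0.0]
gripper_width: 0.418
gripper_force: 5.0
```

Request:
{"name": "arm_command", "arguments": {
  "motion": [
    [35.5,0,0,0,0,0,0],
    [35.5,0,0,0,0,0,0]
  ]
}}

```text
time_s: 16.15
tcp_pos: [0.4714, -0.0353, 0.0294]
ee_rot: [[-0.155, -0.988, -0.002], [-0.988, 0.155, -0.001], [0.002, 0.002, -1.0]]
wrist_force: [-1.3, -9.6, 0.5]
gripper_width: 0.408
gripper_force: 6.0
```

Resistance peaked at 11.8 N and fell to 4.8 N, and it is now rising again, so the cap is home. Opening gently.

Request:
{"name": "arm_command", "arguments": {
  "motion": [
    [40,0,0,0,0,0,0],
    [46,0,0,0,0,0,0],
    [52,0,0,0,0,0,0],
    [58,0,0,0,0,0,0],
    [64,0,0,0,0,0,0],
    [75,0,0,0,0,0,0],
    [87,0,0,0,0,0,0],
    [87,0,0,0,0,0,0]
  ]
}}

```text
time_s: 16.95
tcp_pos: [0.4735, -0.0336, 0.03]
ee_rot: [[-0.154, -0.988, 0.003], [-0.988, 0.154, 0.0], [-0.001, -0.003, -1.0]]
wrist_force: [-0.4, 0.1, 0.5]
gripper_width: 0.92
gripper_force: 0.0
```

Request:
{"name": "arm_command", "arguments": {
  "motion": [
    [87,0,0,-5,0,0,0],
    [87,0,0,-20,0,0,0],
    [87,0,0,-40,0,0,0],
    [87,40,0,-40,0,0,0],
    [87,45,0,0,0,0,0],
    [87,0,0,0,0,0,0],
    [87,0,0,0,0,0,0]
  ]
}}

```text
time_s: 17.65
tcp_pos: [0.4597, -0.1143, 0.1305]
ee_rot: [[-0.157, -0.988, 0.001], [-0.988, 0.157, 0.0], [-0.0, -0.001, -1.0]]
wrist_force: [-0.2, 0.4, -0.1]
gripper_width: 1.0
gripper_force: 0.0
```

```bash
python3 - <<'E'
from h import *
s=sense();print(s["tcp_pos"],s["gripper_width"]*87,s["wrist_force"])
f=lambda a,w,h:cv2.resize(a,(w,h),interpolation=cv2.INTER_CUBIC)
s=capture("side");t=capture("top")
cv2.imwrite("pics/n6.png",np.vstack([f(s[185:235,225:295],420,300),f(t[200:255,195:272],420,300)])[:,:,::-1])
E
```

```text
[ 0.45972225 -0.11430211  0.1304901 ] 87.02243940685172 [-0.16611484  0.36901802 -0.08593147]
```

View pics/n6.png

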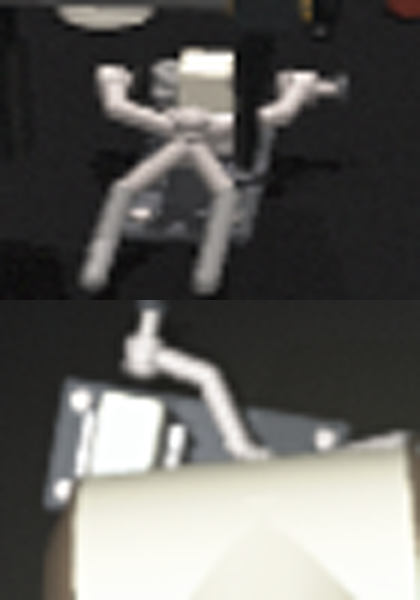

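The picture shows the bottle lying in the cradle with its cap close against the body (side crop, cols 152–235). The handles are open again and the gripper is clear of everything.

```bash
python3 -c "
from station import *
print(finish_job())"
```

```text
the job is handed in; nothing more can be done
None
```

The job is handed in, result not reported: the bottle is in the cradle, the grip force peaked at 11.8 N and dropped to 4.8 N as the cap snapped home, and the handles sprang open with nothing else touched that I could see.

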